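# Key the lap spindle into its pulley hub and hold it home

## Robot

A 6-joint arm with a two-finger parallel gripper is mounted at the origin on a cart in front of the work surface, level with it; the furniture and walls round the work are solid. World frame = base frame: x ahead of the robot, y to its left, z up, the work surface at z = 0. Lengths are in m, angles in degrees, forces in N, time in s.
With the tool pointing down it reaches from about 0.225 to 0.875 m from the base axis. Payload 3.4 kg.
Tool frame: the origin (TCP) lies at the very end of the fingers, on their centre line; the grasp point (between the pads) lies 19 mm behind it; z points along the fingers, y is the line along which they close (so a half turn about z gives the same grasp; the last joint's range is limited). The gripper opens to 85 mm and grips with 20 to 120 N. Pads are 22 mm wide; open, the fingers measure 114 mm over their backs; the gripper's body (76 mm by 85 mm) begins 54 mm behind the grasp point. The pads swing forward as they close: fully open they stand 13 mm farther back than shut.
Start: joints at [-71.734, 15.808, 86.224, -0, 77.962, -6.933], TCP at [0.245, -0.52, 0.231] pointing down, gripper open.
Joint ranges: [-165.64, 165.64], [-43.16, 119.46], [12.63, 154.43], [-67.54, 247.53], [6.08, 155.33], [-154.97, 154.97]. Speed limits (degrees/s): [147.25, 147.25, 180, 180, 180, 180].

## Interface

Orientations are given as a 3x3 rotation matrix whose columns are the frame's x, y, z axes.
In Python, from station import * gives the robot as it stands.
- The arm moves only by the tool drive_tool, never from a script. Its argument "rows" is a list of rows, each a list of 3 entries, a list of its own where there are three numbers: the shift along the tool's x, y, z in m, then the turn about the tool's z in rad, then the closure, from 0 (fully open) to 1 (shut). In form: [[[dx, dy, dz], spin, gripper], ...]. A call has 1 to 20 rows; each row shifts and turns the commanded pose from where the row before left it, along the tool's axes as they then stand; what a row does not reach is not made up. A row lasts 1/10 s, in which the tool goes at most 50 mm and 8.59 degrees, less where a joint would pass 70% of its speed; a pose out of reach is approached as far as the arm can. A call with a gripper value outside its range is refused whole. The fingers move at their own pace and stop on an object; "force" is the grip in N (left out, the last holds). Time passes only in rows, so rows that do not move let the fingers close. It gives the time, the measured TCP pose, the force, the opening and the grip force at its end, in the units of the state.
- sense(): the state, without advancing time (a new reading comes with each control period).
- capture(name): name is "scene" or "top" or "wrist"; returns a dict with "image" (420x560x3 uint8, blue, green, red), "z_map" (420x560 float32, m along the optical axis (not along the pixel's ray), 0 where there is no reading), "camera_matrix" (3x3 intrinsics, pixels), "distortion" ([k1, k2, p1, p2, k3] as OpenCV has them; the pictures are not rectified), "extrinsics" (4x4, takes a point from world to camera coordinates). Camera axes: x right, y down, z forward; pixel columns grow to the right and rows downward; lengths in m; the calibration is good to about 2 mm. A picture is of the moment at which its call begins.
- job_done(): hands the job in; it is judged then, once.
The state is a dict: "time": time; "joints": joint angles; "joint_vel": joint speeds; "joint_torque": joint torques, N m; "position": TCP position; "tool_rot": TCP orientation; "ft_force": force on the tool from outside, world axes, zero at the start; "wrist_torque": the same for the moment, N m; "grip_width": opening from 0.0 (shut) to 1.0 (fully open); "finger_force": force on a finger pad.
Only numpy, scipy, OpenCV 4.12 (cv2) and the standard library are available. Lean on these libraries where they do the work, as an engineer would, in place of code of your own. Each camera call takes 0.05 s, during which the arm holds its last target. There are 200 camera calls.

## Task

Take the keyed spindle (the one with the square black head) out of its wooden stand, pass its end down through the guide ring of the small polishing-lap drive and into the pulley hub, and turn it until the key slips into the keyway. Keep pushing down against the ejector spring until the collar sits flat on the hub face, and finish while still gripping the spindle and holding it pressed fully home. Leave the spare spindle (round head, no key) in its stand, and do not disturb the rolls of tape and the amber tile.

Things in the scene. Friction and masses are not known exactly. Their poses are not given: they have to be found in the camera images.
- spindle: Loose steel spindle, 134 mm long, 0.18 kg, upright, hanging by its collar in its stand with the tip 14 mm above the worktop, free to turn. Origin at the centre of its tip (lower end), z up to the head. Shaft 14 mm diameter. On its -x side it has the key and, above, a pointer fin in line with it. At the start the key is within 1.5 rad of the keyway's direction.
- head (a point): Point on the spindle's axis 122 mm above its tip, a good height to grip: inside the black square head, 22 x 22 mm, from 98 to 134 mm above the tip, faces square to the spindle's x and y. Just below the head (87 to 96 mm above the tip) a steel pointer fin, 4 mm thick, reaches 18 mm from the axis to -x, the key's side.
- collar (a point): Point on the spindle's axis at the underside of its collar, 36 mm above the tip. Collar 27 mm diameter, 5 mm thick.
- spindle_tip (a point): Centre of the spindle's lower end; axes as the spindle's. The first 5 mm taper from 8 to 14 mm diameter. The key runs from 14 to 34 mm above the tip, 5 mm wide, reaching 10.5 mm from the axis on the -x side; at the start it is hidden in the stand.
- drive_base: Fixed drive of a small polishing lap: grey plate 130 x 90 x 12 mm, aluminium pulley 62 mm across that does not turn, and a post whose arm carries a steel guide ring. Origin on the worktop on the hub's axis, z up. The post stands 60 mm from the axis on the +x side; the keyway points to -x, away from the post. Highest point 102 mm.
- hub_face (a point): Centre of the pulley hub's top face, 56 mm above the worktop, axes as drive_base. Bore 16 mm diameter with one keyway, 7.5 mm wide, running out to 18 mm from the axis on the -x side. The ejector disc lies 28 mm below the face. Home: the collar sits on this face, the tip 36 mm below it.
- guide_ring (a point): Centre of the guide ring at its top face, 102 mm above the worktop, straight above the hub. Hole 32 mm diameter, outside 48 mm, 8 mm thick (underside 94 mm above the worktop, 38 mm above the hub face).
- ejector (a joint): Travel of the ejector disc in the bottom of the bore, m: 0 when up, 0.008 when the spindle is home. Its spring pushes back with 4 N at 0 and 12 N at 0.008, and lifts the spindle again when it is let go.
- stand: Fixed wooden block 60 x 60 x 50 mm with an upright through hole, 23.5 mm diameter, in which the keyed spindle hangs by its collar. Origin under its centre, on the worktop.
- spare_stand: The same kind of block, holding the spare spindle; the two blocks change places between starts. Origin under its centre, on the worktop.
- spare_spindle: Loose spare spindle, same length, shaft and collar, but with a round black head 26 mm in diameter, no key and no fin. It hangs in its stand in the same way, its top 148 mm above the worktop. Origin at the centre of its tip. To be left in its stand.
- masking_tape: Loose roll of cream masking tape, 98 mm across, 25 mm high, lying flat; origin at its underside. Bystander.
- foil_tape: Loose small roll of dark tape, 55 mm across, 19 mm high, lying flat; origin at its underside. Bystander.
- amber_tile: Loose amber glass tile, 47 x 46 x 7 mm, lying near the drive; origin at its underside. Bystander.
There are look-alikes about, which are no part of the job. Leave any blue or yellow look-alike of the spare_spindle alone.

How it is judged:
By the outcome, as a careful person would: the job done as asked, in the order asked, and still so for the second after the job is handed in, while the arm keeps its last pose, push and grip.
It also fails if it takes over 38 s, if anything falls off the work surface, if the arm or the gripper's body presses on something with over 40 N, if the wrist force passes 120 N, or if a joint passes its speed limit or range.

## Working session

There is one attempt and no reset: what is moved stays moved. The work goes in short steps, Python scripts to look and compute and a tool call to move; the robot and the scene stay as the last step left them, time stands still between calls to the robot, and variables do not carry over. Pictures are saved under pics/ and viewed, at most 10 in all, crops included, and the job is handed in when it is done.

Besides the shell and the picture viewer there is one more tool, called after "Emit:" as name(argument=value, ...) on one line, values as JSON. drive_tool: Moves the arm, as the interface text tells. Its arguments: {"type":"object","properties":{"rows":{"type":"array"},"force":{"type":"number"}},"required":["rows"]}

```bash
mkdir -p pics; python3 - <<'E'
from station import *
import cv2,pickle
for n in("scene","top"):
    c=capture(n);pickle.dump(c,open(n+".pkl","wb"));cv2.imwrite(f"pics/{n}0.png",c["image"])
s=sense();print({k:s[k] for k in("time","position","tool_rot","ft_force","grip_width")})
E
```

```text
{'time': 0.1, 'position': array([ 0.24465847, -0.51983393,  0.23053535]), 'tool_rot': array([[ 9.04840250e-01,  4.25750931e-01, -5.17080410e-04],
       [ 4.25751199e-01, -9.04838914e-01,  1.56734791e-03],
       [ 1.99425356e-04, -1.63834708e-03, -9.99998638e-01]]), 'ft_force': array([-0.25100862,  0.35119203,  0.12216329]), 'grip_width': 1.000978128869268}
```

View pics/top0.png

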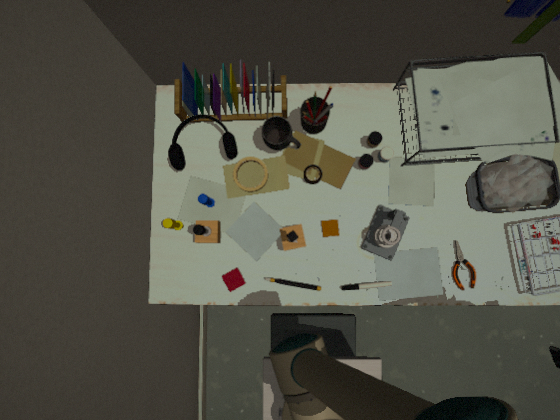

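View pics/scene0.png

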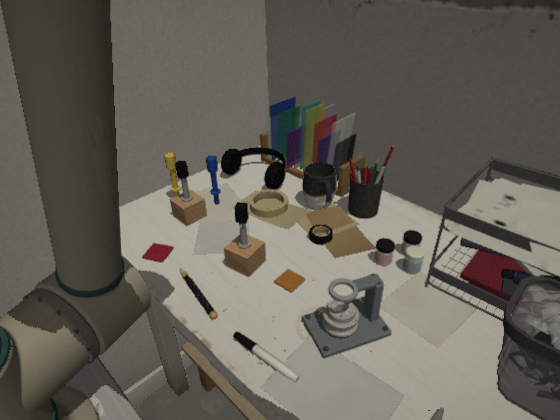

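The top view shows stands near pixel (206,231), round head, and (292,237), tilted square head, with the drive at (385,232). I'll measure these and enlarge them.

```bash
cat > h.py <<'E'
import numpy as np,cv2,pickle
def cloud(c):
    h,w=c["z_map"].shape;K=np.array(c["camera_matrix"]);D=np.array(c["distortion"])
    u,v=np.meshgrid(np.arange(w),np.arange(h))
    p=cv2.undistortPoints(np.stack([u,v],-1).reshape(-1,1,2).astype(np.float64),K,D).reshape(h,w,2)
    z=c["z_map"];P=np.dstack([p[...,0]*z,p[...,1]*z,z])
    E=np.array(c["extrinsics"]);W=(P-E[:3,3])@E[:3,:3]
    W[z==0]=np.nan
    return W
def proj(c,X):
    E=np.array(c["extrinsics"]);r=cv2.Rodrigues(E[:3,:3])[0]
    return cv2.projectPoints(np.array(X,float).reshape(-1,1,3),r,E[:3,3],np.array(c["camera_matrix"]),np.array(c["distortion"]))[0].reshape(-1,2)
E
python3 - <<'E'
from h import *
for n in("top","scene"):
    c=pickle.load(open(n+".pkl","rb"));W=cloud(c)
    print(n,c["camera_matrix"][0],c["extrinsics"])
    pts=[(206,231),(201,230),(292,237),(385,232),(387,228),(330,228),(250,175)] if n=="top" else [(183,168),(241,212),(343,290),(372,290),(290,280)]
    for u,v in pts: print(u,v,W[v,u].round(4))
c=pickle.load(open("top.pkl","rb"));s=pickle.load(open("scene.pkl","rb"))
a=cv2.resize(c["image"][190:275,270:420],None,fx=4,fy=4,interpolation=cv2.INTER_CUBIC)
b=cv2.resize(s["image"][190:360,210:410],None,fx=4,fy=4,interpolation=cv2.INTER_CUBIC)
cv2.imwrite("pics/a.png",cv2.convertScaleAbs(a,alpha=1.5));cv2.imwrite("pics/b.png",cv2.convertScaleAbs(cv2.resize(b,(700,595)),alpha=1.5))
E
```

```text
top [429.23411286   0.         286.03441918] [[ 2.40048334e-03 -9.99711833e-01 -2.38848961e-02  9.45226111e-02]
 [-9.94266581e-01  1.67330042e-04 -1.06929591e-01  5.63043106e-01]
 [ 1.06902775e-01  2.40046367e-02 -9.93979665e-01  1.12571247e+00]
 [ 0.00000000e+00  0.00000000e+00  0.00000000e+00  1.00000000e+00]]
206 231 [0.4875 0.3005 0.0795]
201 230 [0.4867 0.2974 0.152 ]
292 237 [0.4705 0.0778 0.1489]
385 232 [ 0.4865 -0.1643  0.0557]
387 228 [ 0.4945 -0.1597  0.1033]
330 228 [ 0.4994 -0.0244  0.0083]
250 175 [0.6466 0.1962 0.0065]
scene [414.07347556   0.         276.21578035] [[ 0.72045937 -0.69307403 -0.02422155 -0.35079023]
 [-0.41272342 -0.40043992 -0.818112    0.33562112]
 [ 0.55731291  0.59941326 -0.57454858  0.55815892]
 [ 0.          0.          0.          1.        ]]
183 168 [0.4872 0.2966 0.1402]
241 212 [0.4673 0.0704 0.1404]
343 290 [ 5.577e-01 -1.130e-01 -1.000e-04]
372 290 [ 0.5231 -0.1942  0.0838]
290 280 [ 0.5011 -0.0248  0.0055]
```

View pics/a.png

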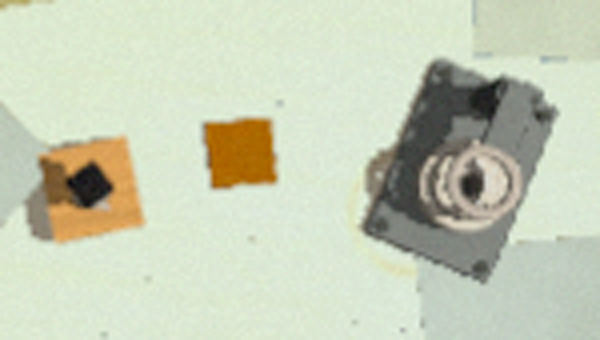

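View pics/b.png

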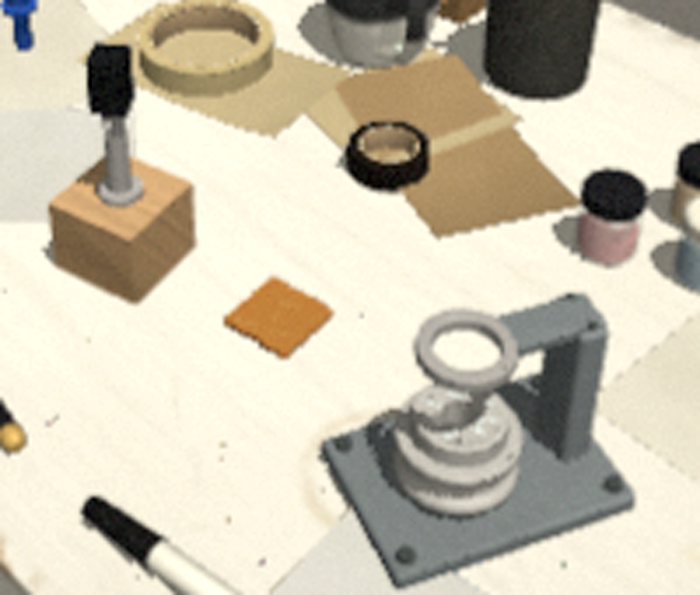

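The crops show the keyed spindle's rotated square head with a grey fin peeking out at lower right. The ring centre is at about (387,236) in the top view, with the post to its upper right. I'll fit these from the depth data and check the wrist camera's mounting.

```bash
cat >> h.py <<'E'
from scipy.optimize import least_squares
def ringfit(W,zlo,zhi,c0,r,R):
    P=W.reshape(-1,3);P=P[(P[:,2]>zlo)&(P[:,2]<zhi)&(np.hypot(P[:,0]-c0[0],P[:,1]-c0[1])<R+.012)][:,:2]
    def f(c):
        d=np.hypot(*(P-c).T); return np.maximum(0,r-d)+np.maximum(0,d-R)
    return least_squares(f,c0,loss="soft_l1",f_scale=.001).x,len(P)
E
python3 - <<'E'
from station import *
from h import *
w=capture("wrist");s=sense();E=np.array(w["extrinsics"]);R=np.array(s["tool_rot"])
C=-E[:3,:3].T@E[:3,3]
print("cam in tool",(R.T@(C-s["position"])).round(4),"\n",(R.T@E[:3,:3].T).round(3),w["camera_matrix"][0])
for n in("top","scene"):
    W=cloud(pickle.load(open(n+".pkl","rb")));P=W.reshape(-1,3)
    print(n,"ring",ringfit(W,.096,.109,(.485,-.163),.016,.024))
    m=(abs(P[:,0]-.49)<.12)&(abs(P[:,1]+.165)<.1)&(P[:,2]>.009)&(P[:,2]<.018)
    print(cv2.minAreaRect(P[m][:,:2].astype(np.float32)*1000))
    m=(np.hypot(P[:,0]-.468,P[:,1]-.075)<.03)&(P[:,2]>.140)
    print("head",cv2.minAreaRect(P[m][:,:2].astype(np.float32)*1000),P[m].mean(0),m.sum())
    m=(np.hypot(P[:,0]-.468,P[:,1]-.075)<.06)&(P[:,2]>.046)&(P[:,2]<.053)
    print("stand",cv2.minAreaRect(P[m][:,:2].astype(np.float32)*1000))
E
```

```text
cam in tool [ 0.0843 -0.0008 -0.1422] 
 [[-0.001 -0.945 -0.326]
 [ 1.    -0.001 -0.   ]
 [ 0.    -0.326  0.945]] [359.00230383   0.         284.8075285 ]
top ring (array([ 0.48200065, -0.16976925]), 229)
((524.9588623046875, -188.66783142089844), (91.09593200683594, 208.2288360595703), 66.55088806152344)
head ((474.5019836425781, 76.8687744140625), (21.423202514648438, 21.704458236694336), 37.20798873901367) [0.47450802 0.07694982 0.14833421] 84
stand ((474.7165222167969, 76.95214080810547), (59.846412658691406, 59.6382942199707), 12.235825538635254)
scene ring (array([ 0.4794143 , -0.17158338]), 508)
((487.85211181640625, -173.54763793945312), (90.63693237304688, 130.5995330810547), 66.77495574951172)
head ((473.88311767578125, 77.63963317871094), (25.781177520751953, 21.906415939331055), 31.0900821685791) [0.47143404 0.07494345 0.14690182] 122
stand ((474.0503234863281, 78.41407775878906), (62.14468765258789, 61.51567840576172), 11.37024211883545)
```

Emit:
drive_tool(rows=[[[0.036,-0.0215,-0.006],0,0],[[0.036,-0.0215,-0.006],0,0],[[0.036,-0.0215,-0.006],0,0],[[0.036,-0.0215,-0.006],0,0],[[0.036,-0.0215,-0.006],0,0],[[0.036,-0.0215,-0.006],0,0],[[0.036,-0.0215,-0.006],0,0],[[0.036,-0.0215,-0.006],0,0],[[0.036,-0.0215,-0.006],0,0],[[0.036,-0.0215,-0.006],0,0],[[0,0,0],0,0],[[0,0,0],0,0]])

```text
time: 1.35
position: [0.4791, -0.1718, 0.2911]
tool_rot: [[0.904, 0.428, -0.001], [0.428, -0.904, -0.001], [-0.001, 0.0, -1.0]]
ft_force: [0.1, 0.1, -0.7]
grip_width: 1.002
finger_force: 0.0
```

```bash
python3 - <<'E'
from station import *
from h import *
w=capture("wrist");s=sense();print(s["time"],s["position"],s["tool_rot"].round(4),s["joints"])
pickle.dump(w,open("w1.pkl","wb"));cv2.imwrite("pics/w1.png",cv2.convertScaleAbs(w["image"],alpha=1.5))
W=cloud(w);P=W.reshape(-1,3)
c,n=ringfit(W,.096,.107,(.481,-.171),.016,.024);print("ring",c,n,P[(np.hypot(P[:,0]-c[0],P[:,1]-c[1])<.024)&(P[:,2]>.096)][:,2].mean())
c2,n=ringfit(W,.050,.060,c,.008,.020);print("hub",c2,n)
m=(abs(P[:,0]-.488)<.08)&(abs(P[:,1]+.1735)<.08)&(P[:,2]>.009)&(P[:,2]<.018)
print(cv2.minAreaRect(P[m][:,:2].astype(np.float32)*1000))
E
```

```text
1.4 [ 0.47863671 -0.17254754  0.29092631] [[ 9.045e-01  4.265e-01 -1.100e-03]
 [ 4.265e-01 -9.045e-01 -5.000e-04]
 [-1.200e-03 -1.000e-04 -1.000e+00]] [-2.76255307e+01  8.39633062e+00  8.76368117e+01 -5.32847509e-02
  8.40122135e+01  3.71366391e+01]
ring [ 0.48200858 -0.16972831] 1558 0.31259591531017145
hub [ 0.47671612 -0.16679651] 682
((487.5152893066406, -172.48121643066406), (89.67217254638672, 129.6087188720703), 66.58441162109375)
```

View pics/w1.png

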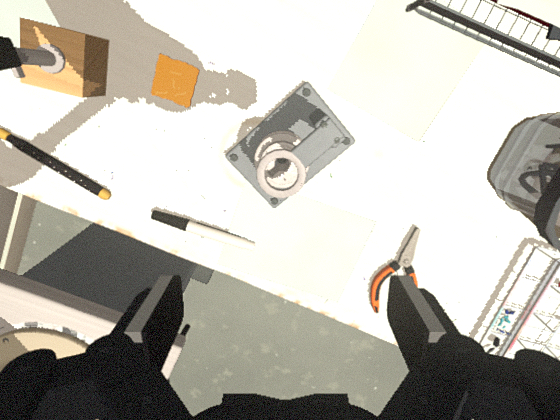

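The wrist view shows the ring at about (282,172), and the fin at (18,65) pointing image-down, which supports a fin direction near 214°. I'll refit the ring without the arm and move to the spindle.

```bash
cat >> h.py <<'E'
def ringfit2(W,zlo,zhi,c0,r,R,xd,lim=.012):
    P=W.reshape(-1,3);P=P[(P[:,2]>zlo)&(P[:,2]<zhi)][:,:2]
    c=np.array(c0,float)
    for _ in range(5):
        d=P-c;Q=P[(np.hypot(*d.T)<R+.008)&(d@xd<lim)]
        f=lambda c:np.maximum(0,r-np.hypot(*(Q-c).T))+np.maximum(0,np.hypot(*(Q-c).T)-R)
        c=least_squares(f,c,loss="soft_l1",f_scale=.001).x
    e=np.hypot(*(Q-c).T);return c,len(Q),np.percentile(e,[1,99])
E
python3 - <<'E'
from h import *
a=np.deg2rad(-23.4);xd=np.array([np.cos(a),np.sin(a)])
for n in("top","scene","w1"):
    W=cloud(pickle.load(open(n+".pkl","rb")));P=W.reshape(-1,3)
    c=ringfit2(W,.097,.107,(.481,-.171),.016,.024,xd);print(n,"ring",c)
    print(" hub disc",ringfit2(W,.052,.060,(.481,-.171),.009,.020,xd,.05)) 
    m=(np.hypot(*(P[:,:2]-(.479,-.171)).T)<.035)&(P[:,2]>.02)&(P[:,2]<.093)
    print(np.histogram(P[m][:,2],bins=np.arange(.02,.095,.004)))
    m=(np.hypot(P[:,0]-.474,P[:,1]-.077)<.03)&(P[:,2]>.098)&(P[:,2]<.114)
    print(" fin",P[m].mean(0),m.sum())
E
```

```text
top ring (array([ 0.47814773, -0.16862156]), 125, array([0.01563164, 0.02430572]))
 hub disc (array([ 0.47754464, -0.16731846]), 122, array([0.00919459, 0.02379792]))
(array([18, 14,  7,  2,  4, 61, 67, 20, 46, 76,  7,  0,  0,  0,  0,  0,  0,
        0]), array([0.02 , 0.024, 0.028, 0.032, 0.036, 0.04 , 0.044, 0.048, 0.052,
       0.056, 0.06 , 0.064, 0.068, 0.072, 0.076, 0.08 , 0.084, 0.088,
       0.092]))
 fin [0.46344141 0.06823631 0.10839249] 3
scene ring (array([ 0.47682903, -0.16926839]), 280, array([0.01558722, 0.02405309]))
 hub disc (array([ 0.47534405, -0.17001298]), 403, array([0.00699722, 0.02355953]))
(array([ 75, 118,  60,  27,   8, 119, 239,  68, 130, 273,   0,   0,   0,
         0,   0,   0,   0,   0]), array([0.02 , 0.024, 0.028, 0.032, 0.036, 0.04 , 0.044, 0.048, 0.052,
       0.056, 0.06 , 0.064, 0.068, 0.072, 0.076, 0.08 , 0.084, 0.088,
       0.092]))
 fin [0.467697   0.0721941  0.10604405] 39
w1 ring (array([ 0.47685887, -0.16773951]), 774, array([0.01581916, 0.02360553]))
 hub disc (array([ 0.47664361, -0.16692845]), 667, array([0.00817759, 0.02309372]))
(array([ 92,  64,  29,  19,  21, 405, 193,  42, 498, 169,   0,   0,   0,
         0,   0,   0,   0,   0]), array([0.02 , 0.024, 0.028, 0.032, 0.036, 0.04 , 0.044, 0.048, 0.052,
       0.056, 0.06 , 0.064, 0.068, 0.072, 0.076, 0.08 , 0.084, 0.088,
       0.092]))
 fin [0.46989054 0.07169427 0.10564906] 231
```

Emit:
drive_tool(rows=[[[0.018,-0.038,0.005],-0.02,0],[[0.017,-0.038,0.005],-0.02,0],[[0.017,-0.038,0.005],-0.02,0],[[0.017,-0.038,0.005],-0.02,0],[[0.017,-0.038,0.005],-0.02,0],[[0.017,-0.038,0.005],-0.02,0],[[0,0,0],0,0],[[0,0,0],0,0]])

```text
time: 2.2
position: [0.4623, 0.0762, 0.2609]
tool_rot: [[0.847, 0.531, -0.001], [0.531, -0.847, -0.001], [-0.001, 0.001, -1.0]]
ft_force: [0.1, -0.4, 0.3]
grip_width: 1.0
finger_force: 0.0
```

```bash
python3 - <<'E'
from station import *
from h import *
w=capture("wrist");s=sense();print(s["time"],s["position"],s["tool_rot"].round(4),s["joints"].round(2))
pickle.dump(w,open("w2.pkl","wb"));cv2.imwrite("pics/w2.png",cv2.convertScaleAbs(w["image"],alpha=1.5))
W=cloud(w);P=W.reshape(-1,3)
near=np.hypot(P[:,0]-.474,P[:,1]-.077)
m=(near<.025)&(P[:,2]>.143)&(P[:,2]<.155)
print("head",cv2.minAreaRect(P[m][:,:2].astype(np.float32)*1000),P[m].mean(0),m.sum())
m=(near<.025)&(P[:,2]>.100)&(P[:,2]<.112)
print("fin",P[m].mean(0),m.sum(),cv2.minAreaRect(P[m][:,:2].astype(np.float32)*1000))
m=(near<.055)&(P[:,2]>.046)&(P[:,2]<.053)
print("stand",cv2.minAreaRect(P[m][:,:2].astype(np.float32)*1000))
E
```

```text
2.25 [0.46268791 0.07560731 0.26115611] [[ 8.479e-01  5.301e-01 -2.000e-04]
 [ 5.301e-01 -8.479e-01 -1.300e-03]
 [-8.000e-04  1.000e-03 -1.000e+00]] [ 8.200e-01  5.590e+00  9.515e+01 -7.000e-02  7.927e+01  5.883e+01]
head ((473.5604248046875, 79.75060272216797), (22.34783172607422, 22.012502670288086), 36.96278381347656) [0.47413676 0.08008176 0.14737763] 858
fin [nan nan nan] 0 ((0.0, 0.0), (0.0, 0.0), 0.0)
stand ((473.33624267578125, 79.585693359375), (60.21804428100586, 60.080841064453125), 11.754303932189941)<stdin>:10: RuntimeWarning: Mean of empty slice.
  ret = um.true_divide(
```

View pics/w2.png

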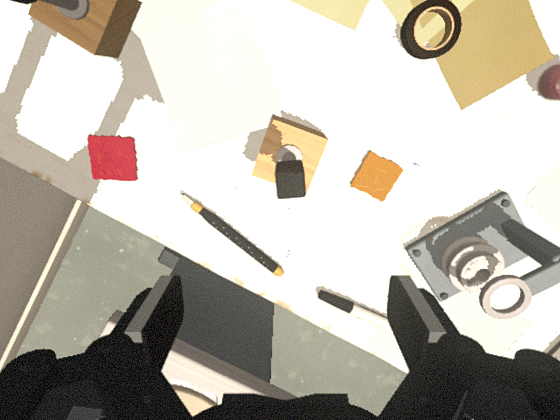

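The wrist view shows the keyed head at about (290,180) on its stand, with the fin hidden behind it on the near side. The three cameras agree on the spindle at (0.474, 0.079), faces at 37°, fin about 217°. That puts the turn to the keyway at about 60° clockwise. I'll align and descend.

Emit:
drive_tool(rows=[[[0.0055,0.0017,0.005],-0.043,0],[[0.0055,0.0017,0.015],-0.043,0],[[0,0,0.03],0,0],[[0,0,0.03],0,0],[[0,0,0.03],0,0],[[0,0,0.02],0,0],[[0,0,0.015],0,0],[[0,0,0],0,0],[[0,0,0],0,0]], force=60)

```text
time: 3.15
position: [0.4743, 0.0786, 0.1165]
tool_rot: [[0.8, 0.6, 0.0], [0.6, -0.8, -0.0], [-0.0, 0.0, -1.0]]
ft_force: [0.8, 0.3, 0.3]
grip_width: 1.0
finger_force: 0.0
```

Emit:
drive_tool(rows=[[[0,0,0],0,0.5],[[0,0,0],0,0.9],[[0,0,0],0,0.9],[[0,0,0],0,0.9],[[0,0,0],0,0.9],[[0,0,0],0,0.9],[[0,0,0],0,0.9],[[0,0,0],0,0.9]])

```text
time: 3.95
position: [0.4742, 0.0802, 0.1167]
tool_rot: [[0.799, 0.602, 0.001], [0.602, -0.799, -0.0], [0.001, 0.001, -1.0]]
ft_force: [-0.5, 0.3, 5.1]
grip_width: 0.246
finger_force: 60.1
```

Emit:
drive_tool(rows=[[[0,0,-0.01],0,0.9],[[0,0,-0.02],0,0.9],[[0,0,-0.03],0,0.9],[[0,0,-0.03],0,0.9],[[0,0,-0.03],0,0.9],[[0,0,0],0,0.9],[[0,0,0],0,0.9]])

```text
time: 4.65
position: [0.4732, 0.0802, 0.2362]
tool_rot: [[0.799, 0.602, -0.0], [0.602, -0.799, 0.0], [-0.0, -0.0, -1.0]]
ft_force: [-0.0, -0.4, -2.4]
grip_width: 0.253
finger_force: 59.6
```

```bash
python3 - <<'E'
from station import *
from h import *
w=capture("wrist");t=capture("scene");s=sense();print(s["time"],s["position"],s["tool_rot"].round(4),s["joints"].round(2),s["ft_force"],s["grip_width"])
pickle.dump(w,open("w3.pkl","wb"));pickle.dump(t,open("s3.pkl","wb"))
a=w["image"][100:420,140:420];b=t["image"][60:380,150:430]
cv2.imwrite("pics/w3.png",cv2.resize(cv2.convertScaleAbs(np.hstack([a,b]),alpha=1.6),(800,457)))
E
```

```text
4.75 [0.47232743 0.08015926 0.2346881 ] [[ 7.986e-01  6.019e-01 -3.800e-03]
 [ 6.019e-01 -7.986e-01 -1.000e-04]
 [-3.100e-03 -2.200e-03 -1.000e+00]] [ 1.3   7.48 96.73 -0.   76.   54.3 ] [ 0.14043285 -0.60097263 -1.84871768] 0.24664722621800592
```

View pics/w3.png

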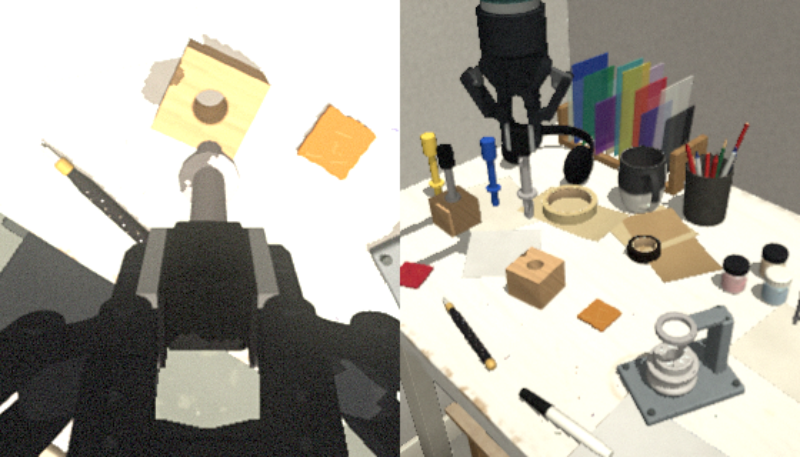

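The spindle hangs straight in the grip, clear of its stand, with the fin along tool −x. The left half shows the empty stand hole at (210,105) and the right half the ring at (675,328). Next I'll carry it over the drive and turn 60.4°.

Emit:
drive_tool(rows=[[[-0.0243,0.0336,0],0,0.9],[[-0.0243,0.0336,0],0,0.9],[[-0.0243,0.0336,0],0,0.9],[[-0.0243,0.0336,0],0,0.9],[[-0.0243,0.0336,0],0,0.9],[[-0.0243,0.0336,0],0,0.9],[[0,0,0],0.14,0.9],[[0,0,0],0.14,0.9],[[0,0,0],0.14,0.9],[[0,0,0],0.14,0.9],[[0,0,0],0.14,0.9],[[0,0,0],0.14,0.9],[[0,0,0],0.14,0.9],[[0,0,0],0.074,0.9],[[0,0,0],0,0.9],[[0,0,0],0,0.9]])

```text
time: 6.35
position: [0.478, -0.1683, 0.235]
tool_rot: [[0.918, -0.396, -0.002], [-0.396, -0.918, 0.001], [-0.003, -0.0, -1.0]]
ft_force: [0.4, -0.8, -1.7]
grip_width: 0.248
finger_force: 59.9
```

```bash
python3 - <<'E'
from station import *
from h import *
w=capture("wrist");t=capture("scene");o=capture("top");s=sense();p=np.array(s["position"]);R=np.array(s["tool_rot"]);print(s["time"],p,R.round(4),np.rad2deg(np.arctan2(R[1,0],R[0,0])),s["joints"].round(2),s["ft_force"],s["grip_width"])
for k,c in dict(w4=w,s4=t,t4=o).items(): pickle.dump(c,open(k+".pkl","wb"))
a=np.deg2rad(-23.3);xd=np.array([np.cos(a),np.sin(a)])
for k,c in dict(w=w,s=t,t=o).items():
    W=cloud(c);P=W.reshape(-1,3);P=P[np.hypot(*(P[:,:2]-p[:2]).T)<.03]
    Q=P[(P[:,2]>.180)&(P[:,2]<.216)];print(k,"shaft pts",len(Q),np.median(Q,0) if len(Q) else "")
    Q=P[(P[:,2]>.166)&(P[:,2]<.178)];print("  collar",len(Q),np.median(Q,0) if len(Q) else "",cv2.minEnclosingCircle(Q[:,:2].astype(np.float32)*1000) if len(Q) else "")
    print("  ring",ringfit2(W,.097,.107,(.477,-.1685),.016,.024,xd))
a=w["image"][60:380,140:420];b=t["image"][190:350,270:410]
cv2.imwrite("pics/w4.png",cv2.resize(cv2.convertScaleAbs(np.hstack([a,cv2.resize(b,(280,320),interpolation=cv2.INTER_CUBIC)]),alpha=1.6),(800,457)))
E
```

```text
6.5 [ 0.47841858 -0.16848758  0.23584008] [[ 9.182e-01 -3.962e-01 -9.000e-04]
 [-3.962e-01 -9.182e-01  3.000e-04]
 [-9.000e-04  0.000e+00 -1.000e+00]] -23.339833565914883 [-2.726e+01  9.820e+00  9.367e+01 -1.000e-02  7.657e+01  8.608e+01] [-0.67008504  0.37132898 -1.89049028] 0.25015434821757365
w shaft pts 656 [ 0.48235308 -0.16990028  0.20013416]
  collar 873 [ 0.48195695 -0.1711272   0.17287079] ((476.73504638671875, -167.36868286132812), 13.459853172302246)
  ring (array([ 0.47716549, -0.16803927]), 745, array([0.01580908, 0.02364133]))
s shaft pts 184 [ 0.47227385 -0.17194344  0.19922556]
  collar 141 [ 0.47156802 -0.17317824  0.17423167] ((476.6719970703125, -168.12600708007812), 14.350075721740723)
  ring (array([ 0.47662924, -0.16930944]), 274, array([0.01505983, 0.02390615]))
t shaft pts 7 [ 0.47382168 -0.16351973  0.18973659]
  collar 35 [ 0.47220758 -0.16109553  0.17375985] ((474.61590576171875, -163.41709899902344), 11.463031768798828)
  ring (array([ 0.47795018, -0.16860716]), 100, array([0.01597364, 0.02405351]))
```

View pics/w4.png

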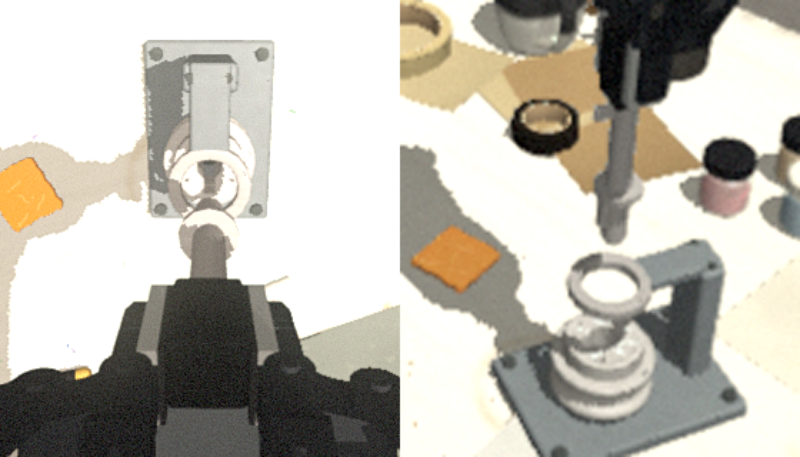

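The wrist view shows the fin and keyway side aligned and the tip just over the ring. Ring minus collar is about (0.2, −0.9) mm, so I'll correct by 0.5 mm and 0.8 mm and go down to just above the hub.

Emit:
drive_tool(rows=[[[0.0005,0.0008,0],0,0.9],[[0,0,0.01],0,0.9],[[0,0,0.015],0,0.9],[[0,0,0.015],0,0.9],[[0,0,0.015],0,0.9],[[0,0,0.012],0,0.9],[[0,0,0.005],0,0.9],[[0,0,0],0,0.9],[[0,0,0],0,0.9]])

```text
time: 7.4
position: [0.4791, -0.1697, 0.1647]
tool_rot: [[0.918, -0.397, 0.001], [-0.397, -0.918, -0.0], [0.001, 0.0, -1.0]]
ft_force: [-0.3, -0.8, -1.7]
grip_width: 0.25
finger_force: 59.9
```

Emit:
drive_tool(rows=[[[0,0,0.003],0,0.9],[[0,0,0.003],0,0.9],[[0,0,0.003],0,0.9],[[0,0,0.003],0,0.9],[[0,0,0],0,0.9]])

```text
time: 7.9
position: [0.4784, -0.1694, 0.1518]
tool_rot: [[0.918, -0.397, -0.001], [-0.397, -0.918, 0.0], [-0.001, 0.0, -1.0]]
ft_force: [-0.7, 0.5, -2.6]
grip_width: 0.248
finger_force: 59.9
```

Emit:
drive_tool(rows=[[[0,0,0.003],0,0.9],[[0,0,0.003],0,0.9],[[0,0,0.002],0,0.9],[[0,0,0.002],0,0.9],[[0,0,0],0,0.9]])

```text
time: 8.4
position: [0.4786, -0.1695, 0.142]
tool_rot: [[0.918, -0.397, -0.001], [-0.397, -0.918, 0.0], [-0.001, 0.0, -1.0]]
ft_force: [-0.3, -1.1, -1.6]
grip_width: 0.248
finger_force: 59.9
```

Emit:
drive_tool(rows=[[[0,0,0.002],0,0.9],[[0,0,0.002],0,0.9],[[0,0,0.002],0,0.9],[[0,0,0.002],0,0.9],[[0,0,0],0,0.9]])

```text
time: 8.9
position: [0.4786, -0.1694, 0.134]
tool_rot: [[0.918, -0.397, -0.001], [-0.397, -0.918, 0.0], [-0.001, 0.0, -1.0]]
ft_force: [-0.2, -0.2, -1.7]
grip_width: 0.245
finger_force: 59.9
```

Emit:
drive_tool(rows=[[[0,0,0.002],0,0.9],[[0,0,0.002],0,0.9],[[0,0,0.002],0,0.9],[[0,0,0],0,0.9]], force=80)

```text
time: 9.3
position: [0.479, -0.1696, 0.1287]
tool_rot: [[0.918, -0.397, 0.001], [-0.397, -0.918, -0.0], [0.001, 0.0, -1.0]]
ft_force: [-0.4, 0.9, 3.8]
grip_width: 0.242
finger_force: 82.4
```

Ejector contact comes at the expected height (about 5.5 N net), so the key is in the keyway. I'll keep pressing to home.

Emit:
drive_tool(rows=[[[0,0,0.002],0,0.9],[[0,0,0.0015],0,0.9],[[0,0,0.001],0,0.9],[[0,0,0],0,0.9],[[0,0,0],0,0.9]])

```text
time: 9.8
position: [0.479, -0.1697, 0.1247]
tool_rot: [[0.918, -0.397, 0.001], [-0.397, -0.918, -0.001], [0.001, 0.0, -1.0]]
ft_force: [-2.7, 1.2, 6.8]
grip_width: 0.242
finger_force: 83.0
```

Emit:
drive_tool(rows=[[[0,0,0.001],0,0.9],[[0,0,0.0005],0,0.9],[[0,0,0],0,0.9],[[0,0,0],0,0.9]])

```text
time: 10.2
position: [0.4791, -0.1697, 0.1236]
tool_rot: [[0.918, -0.397, 0.001], [-0.397, -0.918, -0.001], [0.001, 0.0, -1.0]]
ft_force: [-2.2, 0.6, 9.3]
grip_width: 0.241
finger_force: 83.2
```

Emit:
drive_tool(rows=[[[0,0,0.0005],0,0.9],[[0,0,0.0005],0,0.9],[[0,0,0],0,0.9],[[0,0,0],0,0.9]])

```text
time: 10.6
position: [0.4791, -0.1697, 0.1229]
tool_rot: [[0.918, -0.397, 0.001], [-0.397, -0.918, -0.001], [0.002, 0.0, -1.0]]
ft_force: [-2.7, 0.4, 11.1]
grip_width: 0.246
finger_force: 83.8
```

Emit:
drive_tool(rows=[[[0,0,0.0005],0,0.9],[[0,0,0],0,0.9],[[0,0,0],0,0.9]])

```text
time: 10.9
position: [0.4791, -0.1697, 0.1229]
tool_rot: [[0.918, -0.397, 0.002], [-0.397, -0.918, -0.001], [0.002, 0.0, -1.0]]
ft_force: [-2.9, 1.8, 14.1]
grip_width: 0.245
finger_force: 84.2
```

Emit:
drive_tool(rows=[[[0,0,0.0005],0,0.9],[[0,0,0.0005],0,0.9],[[0,0,0.0005],0,0.9],[[0,0,0],0,0.9],[[0,0,0],0,0.9]], force=100)

```text
time: 11.4
position: [0.4792, -0.1698, 0.1228]
tool_rot: [[0.918, -0.397, 0.002], [-0.397, -0.918, -0.001], [0.003, 0.0, -1.0]]
ft_force: [-5.5, 3.7, 23.6]
grip_width: 0.24
finger_force: 98.4
```

```bash
python3 - <<'E'
from station import *
from h import *
w=capture("wrist");t=capture("scene");s=sense();print(s["time"],s["position"],s["ft_force"],s["wrist_torque"],s["grip_width"])
W=cloud(t);P=W.reshape(-1,3);Q=P[np.hypot(*(P[:,:2]-(.477,-.169)).T)<.0145]
print(np.histogram(Q[:,2],bins=np.arange(.048,.076,.002)))
a=w["image"][60:380,140:420];b=t["image"][210:350,280:410]
cv2.imwrite("pics/w5.png",cv2.resize(cv2.convertScaleAbs(np.hstack([a,cv2.resize(b,(280,320),interpolation=cv2.INTER_CUBIC)]),alpha=1.6),(800,457)))
E
```

```text
11.5 [ 0.47921996 -0.16976756  0.12285844] [-5.40442148  2.8897693  22.84460876] [0.65504274 1.23683366 0.04170447] 0.2392481043124737
(array([ 2,  2,  3,  2, 28, 19, 55, 43,  9,  5,  7,  7, 10]), array([0.048, 0.05 , 0.052, 0.054, 0.056, 0.058, 0.06 , 0.062, 0.064,
       0.066, 0.068, 0.07 , 0.072, 0.074]))
```

View pics/w5.png

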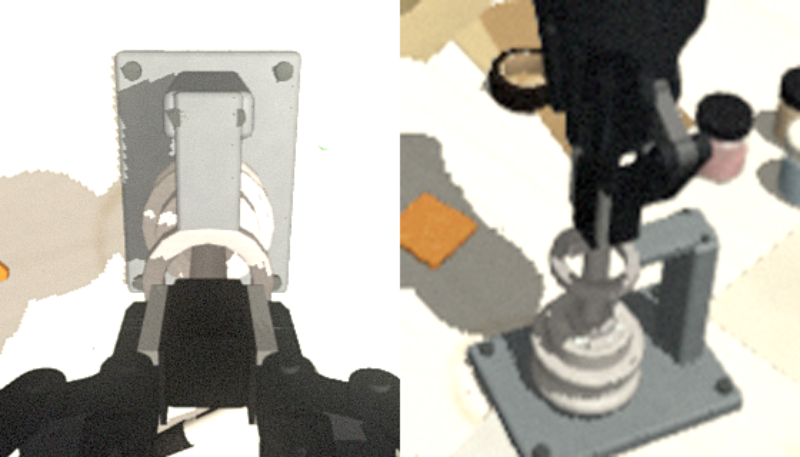

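The stop is solid: force rises with no further travel, the tip is 36 mm deep, and the collar top is at about 61–63 mm. I'll ease the small side load and hand in.

Emit:
drive_tool(rows=[[[-0.0006,0,0],0,0.9],[[0,0,0],0,0.9],[[0,0,0],0,0.9],[[0,0,0],0,0.9]])

```text
time: 11.9
position: [0.4791, -0.1697, 0.1228]
tool_rot: [[0.918, -0.397, 0.003], [-0.397, -0.918, -0.002], [0.004, 0.0, -1.0]]
ft_force: [-4.2, 2.1, 21.4]
grip_width: 0.242
finger_force: 98.1
```

```bash
python3 -c "
from station import *
print(job_done()); s=sense(); print(s['time'],s['position'],s['ft_force'])"
```

```text
the job is handed in; nothing more can be done
None
the job is handed in; nothing more can be done
```

The keyed spindle is in the hub with its key in the keyway and its collar down on the hub face. I handed the job in at about 12 s with the arm still gripping the spindle and pressing down with about 21 N, and left the spare spindle, tape rolls and amber tile untouched.

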